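# Click the froth wheel to its third setting and start the frother

### The job

With a fingertip, roll the knurled wheel on the milk frother to its third click (its top moves away from the robot; it now stands at the first or second of four) and leave it resting there. Then press the round start button all the way down and let it come up again. Do not start it on any other setting, and leave the jug and everything else standing where it is.

Things in the scene. Friction and masses are not known exactly. Their poses are not given: they have to be found in the camera images.
- frother: flat white milk frother base fixed to the ledge, 130 mm (x) by 270 mm (y), top face 50 mm up. Origin: centre of its underside; x from its front (robot side) to its back, y left, z up. On top at x = 0, left to right: plate (3 mm thick) with the jug at y +75 mm, knurled wheel at y -35, start button at y -98. A thin flat cable lies behind it.
- wheel_top (a point): highest point of the black knurled wheel, mid-width, 70 mm above the ledge, 20 mm above the housing. Fixed to the housing, with its axes; does not turn. A fingertip pressed on it with 5 to 10 N and drawn along +x or -x turns the wheel by friction, about 0.29 rad per 10 mm. Grey fixed cheeks 5 mm thick, 4 mm lower than the wheel, flank it.
- wheel_axle (a point): centre of the wheel, 34 mm straight below wheel_top, inside the housing; fixed axes as the frother's. The axle lies along y. The wheel is 68 mm in diameter over 30 fine ribs (2 mm deep) and 26 mm wide; its upper part stands out of the housing.
- wheel_mark (a point): middle of the white bar across the wheel's rim, 34 mm from the axle; turns with the wheel. Seen from the axle it stands 0.75 rad to the robot side of the top at click one, 0.25 rad to that side at click two, 0.25 rad beyond the top (+x side) at click three, 0.75 beyond at click four. Small white pips on the cheeks mark these four places.
- froth_wheel (a joint): wheel angle in rad, growing as its top moves to the housing's +x (away from the robot). Four sprung clicks at 0.00, 0.50, 1.00 and 1.50; let go, it springs into the nearest (tipping points half-way). It starts in the first or second. Getting over takes up to about 0.06 N m (2 N at the rim).
- start_button_top (a point): centre of the top of the round steel start button (28 mm diameter) in its grey collar on the housing; pressed straight down.
- start_button (a joint): travel of the button in m: 0 up, 0.006 fully down (5 N); it springs back when let go.
- jug: stainless steel milk jug, 80 mm diameter, 86 mm high, looped handle; stands on the frother's round plate, its top 139 mm above the ledge. Origin at the centre of its underside. Leave it standing there.
- mug: clear glass mug, 76 mm diameter, 90 mm high, with a handle; origin at the centre of its underside. Bystander.
- spoon_rest: grey silicone spoon rest, a tray 170 x 75 mm, 12 mm high; origin at the centre of its underside. Bystander.
- espresso_cup: small white ceramic cup, 60 mm diameter, 55 mm high; origin at the centre of its underside. Bystander.
- tamper: steel coffee tamper standing on its 58 mm foot, 80 mm high; origin at the centre of its underside. Bystander.
- canister: white plastic coffee canister, 102 x 102 mm, 134 mm high, with a grey clip-on lid; origin at the centre of its underside. Bystander.
- sugar_jar: closed glass jar, 64 mm diameter, 100 mm high; origin at the centre of its underside. Bystander.
Things that resemble listed ones, but are neither listed nor needed, are in the scene too. What is shaped like the jug but turquoise or yellow is not meant.

How it is judged (in metres and radians):
On the way, in this order (a step that is already met when the one before it is completed fails the run):
1. the wheel rests in its third click (value of joint froth_wheel between 0.88 and 1.12 rad), for 0.3 s.
2. the start button is pressed down with the wheel in its third click (all of step 1 and value of joint start_button above 0.0045 m), for 0.05 s.
At the end, for the whole second after the job is handed in: the wheel rests in its third click (1.00 rad, within 0.12), the start button is up again (less than 1.5 mm down), and the jug and all other loose things stand upright within 25 mm of where they were (all of step 1 and velocity of joint froth_wheel between -0.1 and 0.1 rad/s and value of joint start_button below 0.0015 m and distance of each of jug, mug, spoon_rest, espresso_cup, tamper, canister, sugar_jar from where it was at the start of the episode below 0.025 m and angle between each of jug, mug, spoon_rest, espresso_cup, tamper, canister, sugar_jar's own z axis and vertical below 0.2 rad); the robot touches nothing.
It fails at once if the button is pressed while the wheel is not in its third click (value of joint start_button above 0.0045 m and not (value of joint froth_wheel between 0.88 and 1.12 rad)).
It fails at once if the jug is lifted off its plate (z of jug in the frame of frother above 0.068 m).
It fails at once if the jug or another loose thing is moved by more than 25 mm (distance of any of jug, mug, spoon_rest, espresso_cup, tamper, canister, sugar_jar from where it was at the start of the episode above 0.025 m).
It fails at once if the jug or another loose thing is tipped (angle between any of jug, mug, spoon_rest, espresso_cup, tamper, canister, sugar_jar's own z axis and vertical above 0.4 rad).
It also fails if it takes over 45 s, if anything falls off the work surface, if the arm or the gripper's body presses on something with over 40 N, if the wrist force passes 120 N, or if a joint passes its speed limit or range.

### The arm

A 6-joint arm with a two-finger parallel gripper is mounted at the origin on the work surface. World frame = base frame: x ahead of the robot, y to its left, z up, the work surface at z = 0. Lengths are in mm, angles in rad, forces in N, time in s.
With the tool pointing down it reaches from about 250 to 775 mm from the base axis. Payload 4 kg.
Tool frame: the origin (TCP) lies at the very end of the fingers, on their centre line; the grasp point (between the pads) lies 19 mm behind it; z points along the fingers, y is the line along which they close (so a half turn about z gives the same grasp; the last joint's range is limited). The gripper opens to 85 mm and grips with 20 to 120 N. Pads are 22 mm wide; open, the fingers measure 114 mm over their backs; the gripper's body (76 mm by 85 mm) begins 54 mm behind the grasp point. The pads swing forward as they close: fully open they stand 13 mm farther back than shut.
Start: joints at [1.03, 0.087, 1.371, -0, 1.684, -0.103], TCP at [233.183, 498.142, 205.941] pointing down, gripper open.
Joint ranges: [-3.1, 3.1], [-0.76, 2.03], [0.27, 2.55], [-1.08, 4.22], [0.17, 2.65], [-2.57, 2.57]. Speed limits (rad/s): [2.79, 2.79, 3.14, 3.14, 3.14, 3.14].

### API

Orientations are given as a rotation vector (axis times angle).
In Python, from station import manip, optics, workorder gives the robot as it stands.
- The arm moves only by the tool step_arm, never from a script. Its argument "motion" is a list of rows, each a list of 6 numbers: the shift along the tool's x, y, z in m, then the turn, a rotation vector about the tool's x, y, z in rad. A call has 1 to 10 rows; each row shifts and turns the commanded pose from where the row before left it, along the tool's axes as they then stand; what a row does not reach is not made up. A row lasts 1/12 s, in which the tool goes at most 41.7 mm and 7.16 degrees, less where a joint would pass 70% of its speed; a pose out of reach is approached as far as the arm can. A call with a gripper value outside its range is refused whole. "fingers" is the closure in counts, from 0 (fully open) to 255 (shut), set as the call begins (left out, the last holds). The fingers move at their own pace and stop on an object; "force" is the grip in N (left out, the last holds). Time passes only in rows, so rows that do not move let the fingers close. It gives the time, the measured TCP pose, the force, the opening and the grip force at its end, in the units of the state.
- manip.state(): the state, without advancing time (a new reading comes with each control period).
- optics.snapshot(name): name is "scene" or "top" or "wrist"; returns a dict with "frame" (384x512x3 uint8, red, green, blue), "camera_matrix" (3x3 intrinsics, pixels), "pose" (4x4, takes a point from camera to world coordinates); the wrist camera has in their place "hand_eye" (4x4, takes a point from camera to tool coordinates, whose origin is the TCP and whose axes are the flange's). Camera axes: x right, y down, z forward; pixel columns grow to the right and rows downward; lengths in mm; the calibration is good to about 2 mm. A picture is of the moment at which its call begins: read the wrist's pose just before it. There is no depth.
- workorder.sign_off(): hands the job in; it is judged then, once.
The state is a dict: "time_s": time; "joints": joint angles; "joint_velocities": joint speeds; "joint_torque": joint torques, N m; "ee_pos": TCP position; "ee_rot": TCP orientation; "contact_force": force on the tool from outside, world axes, zero at the start; "moment": the same for the moment, N m; "width": finger opening in mm; "grasp_force": force on a finger pad.
Only numpy, scipy, OpenCV 4.12 (cv2) and the standard library are available. Lean on these libraries where they do the work, as an engineer would, in place of code of your own. Each camera call takes 0.05 s, during which the arm holds its last target. There are 200 camera calls.

## Working session

There is one attempt and no reset: what is moved stays moved. The work goes in short steps, Python scripts to look and compute and a tool call to move; the robot and the scene stay as the last step left them, time stands still between calls to the robot, and variables do not carry over. Pictures are saved under pics/ and viewed, at most 10 in all, crops included, and the job is handed in when it is done.

Besides the shell and the picture viewer there is one more tool, called after "Call:" by a JSON object that holds its "fn" and its "kwargs". step_arm: Moves the arm, as the interface text tells. Its arguments: {"type":"object","properties":{"motion":{"type":"array","items":{"type":"array","items":{"type":"number"}}},"fingers":{"type":"number"},"force":{"type":"number"}},"required":["motion"]}

```bash
mkdir -p pics
cat > h.py <<'E'
import numpy as np, cv2, json
from station import manip, optics, workorder
from scipy.spatial.transform import Rotation as R
def snap(n,save):
    s=manip.state(); d=optics.snapshot(n)
    P=np.array(d["pose"]) if "pose" in d else None
    if P is None:
        T=np.eye(4);T[:3,:3]=R.from_rotvec(s["ee_rot"]).as_matrix();T[:3,3]=s["ee_pos"];P=T@np.array(d["hand_eye"])
    cv2.imwrite(f"pics/{save}.png",d["frame"][:,:,::-1]); np.savez(f"pics/{save}.npz",K=d["camera_matrix"],P=P)
    return d
def ray(save,u,v,z):
    f=np.load(f"pics/{save}.npz");r=f["P"][:3,:3]@np.linalg.inv(f["K"])@np.array([u,v,1.]);o=f["P"][:3,3]
    return o+r*(z-o[2])/r[2]
def proj(save,p):
    f=np.load(f"pics/{save}.npz");c=np.linalg.inv(f["P"])@np.append(p,1.);q=f["K"]@c[:3];return q[:2]/q[2]
E
python3 - <<'E'
from h import *
for n in("scene","top"): snap(n,n); print(np.load(f"pics/{n}.npz")["P"].round(2).tolist())
print(manip.state())
a=cv2.imread("pics/scene.png");b=cv2.imread("pics/top.png")
cv2.imwrite("pics/s2.png",cv2.resize(a,(800,600)));cv2.imwrite("pics/t2.png",cv2.resize(b,(800,600)))
E
```

```text
[[0.8, 0.46, -0.39, 1065.5], [0.6, -0.61, 0.52, -705.32], [0.0, -0.65, -0.76, 1098.22], [0.0, 0.0, 0.0, 1.0]]
[[-0.02, -1.0, 0.09, 385.99], [-1.0, 0.02, -0.01, 6.0], [0.01, -0.09, -1.0, 1818.14], [0.0, 0.0, 0.0, 1.0]]
{'time_s': 0.1, 'joints': array([ 1.02987628e+00,  8.79150500e-02,  1.37216762e+00,  4.82992612e-05,
        1.68361230e+00, -1.03119986e-01]), 'joint_velocities': array([-0.000232  , -0.00089012, -0.00318832,  0.00085366,  0.00044289,
        0.00012694]), 'joint_torque': array([ 3.06281727e-03, -3.53012931e+01, -3.14218926e+01, -1.44664309e-04,
        7.91391183e-03, -2.70120864e-06]), 'ee_pos': array([232.89976315, 497.6778139 , 204.80496266]), 'ee_rot': array([-0.68205284, -3.06593095,  0.00310801]), 'contact_force': array([ 0.02829389, -0.18247192,  0.1493843 ]), 'moment': array([-0.03014648, -0.06059861, -0.03093867]), 'grasp_force': 0.0, 'width': 85.43675486037417}
```

View pics/t2.png

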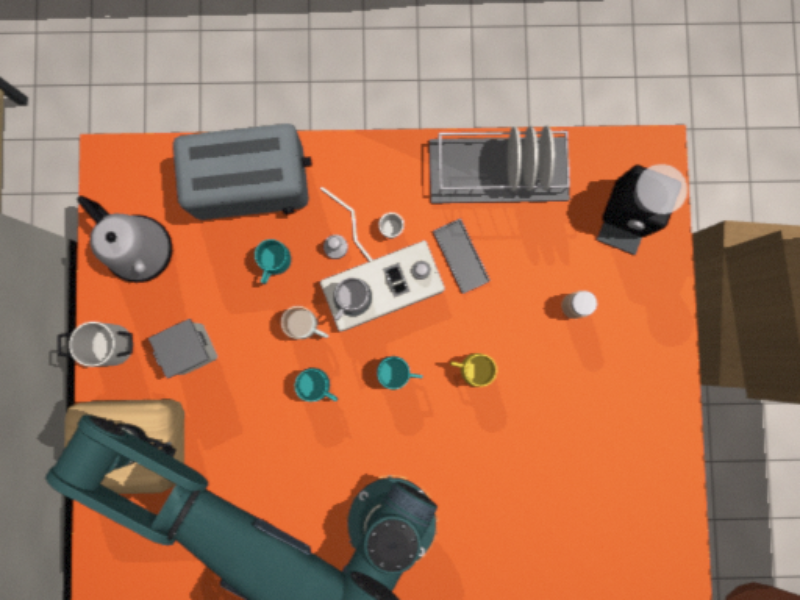

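View pics/s2.png

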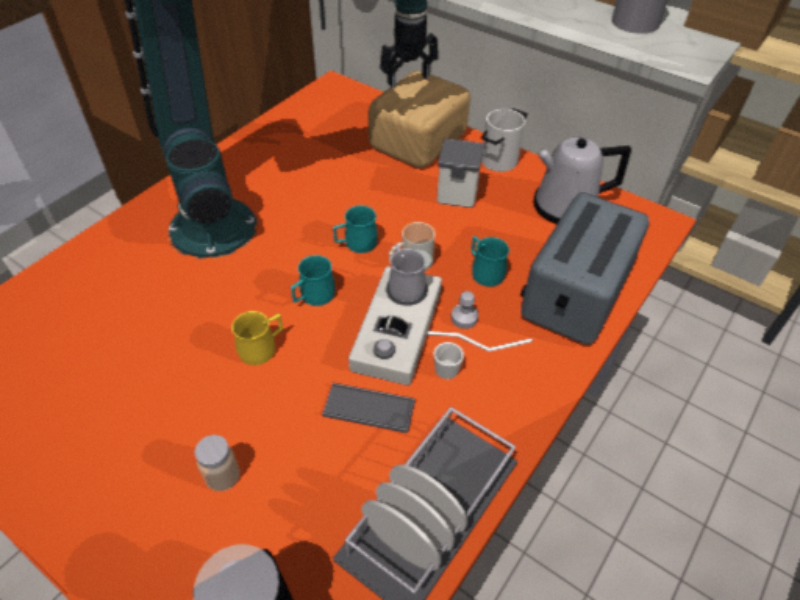

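The top view shows the frother at about (382,285), with the jug at (352,296), the wheel at (397,279) and the button at (421,269). The base is yawed about 20°. Next I'll enlarge it for precise points.

Run:
```python
from h import *
b=cv2.imread("pics/top.png");a=cv2.imread("pics/scene.png")
c1=cv2.resize(b[145:220,195:295],(800,600),interpolation=cv2.INTER_CUBIC)  # x8
c2=cv2.resize(a[155:245,215:295],(533,600),interpolation=cv2.INTER_CUBIC)
cv2.imwrite("pics/c1.png",c1);cv2.imwrite("pics/c2.png",c2)
s=512/800
for n,u,v,z in[("jugtop",352,296,139),("wheel",397,279,70),("btn",421,269,58),("c1",319,286,50),("c2",429,241,50),("c3",444,286,50),("c4",338,331,50)]:
    print(n,ray("top",u*s,v*s,z).round(1))
```

```text
jugtop [525.3  78.9 139. ]
wheel [569.  -23.5  70. ]
btn [592.9 -80.6  58. ]
c1 [557.6 160.1  50. ]
c2 [ 660.3 -101.4   50. ]
c3 [ 552.5 -134.4   50. ]
c4 [451.  116.7  50. ]
```

View pics/c1.png

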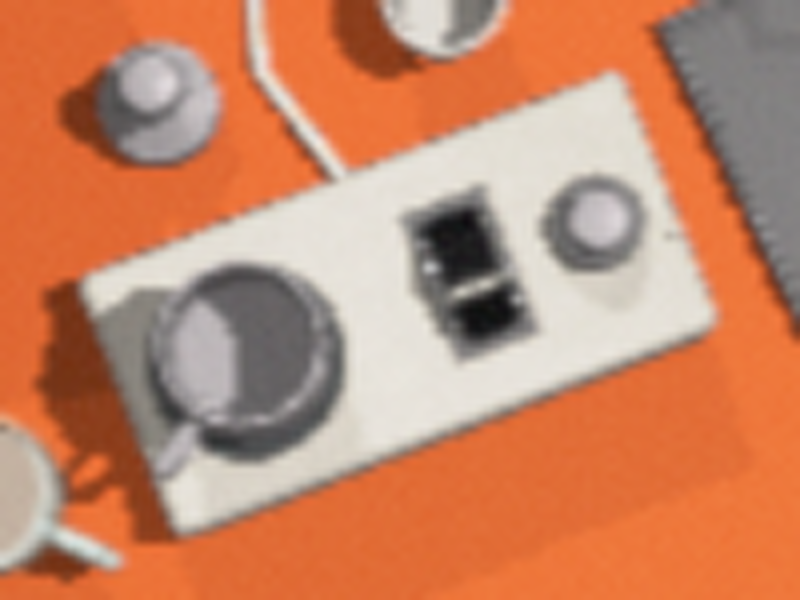

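View pics/c2.png

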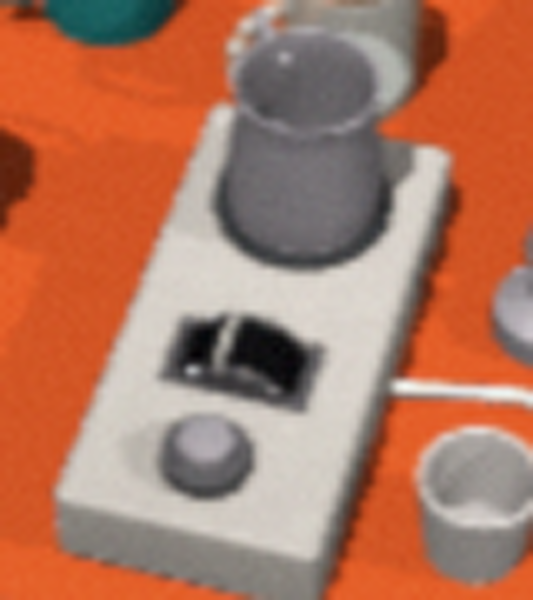

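The crop shows the top-face corners at (80,280), (620,72), (717,325) and (180,535), the button top at (600,220), and the white bar at (478,290). The bar sits to the robot side of the wheel's middle.

```bash
cat >> h.py <<'E'
def px(u,v): return (195+(u+.5)/8-.5,145+(v+.5)/8-.5)
E
python3 - <<'E'
from h import *
loc=np.array([[65,135],[65,-135],[-65,-135],[-65,135.]])
w=np.array([ray("top",*px(*p),50)[:2] for p in[(80,280),(620,72),(717,325),(180,535)]])
A=[];y=[]
lc=loc;wc=w-w.mean(0)
th=np.arctan2((lc[:,0]*wc[:,1]-lc[:,1]*wc[:,0]).sum(),(lc*wc).sum());c,s=np.cos(th),np.sin(th)
Rm=np.array([[c,-s],[s,c]]);t=w.mean(0)
print("yaw",th,"t",t,"res",(w-(loc@Rm.T+t)).round(1).tolist())
np.savez("fr.npz",th=th,t=t)
def W(x,y,z): return np.append(Rm@[x,y]+t,z)
print("wheel_top",W(0,-35,70),"btn",W(0,-98,58))
for z in (54,58,62,66):print("btn from px",z,Rm.T@(ray("top",*px(600,220),z)[:2]-t))
for k,a in enumerate((-.75,-.25,.25,.75)):
    p=W(34*np.sin(a),-35,36+34*np.cos(a));q=proj("top",p);r=proj("scene",p)
    print(k+1,((q-[195,145]+.5)*8).round(),((r-[215,155]+.5)*6.667).round())
print("scene btn",((proj("scene",W(0,-98,60))-[215,155]+.5)*6.667).round(),"corners",[((proj("scene",W(*l,50))-[215,155]+.5)*6.667).round().tolist() for l in loc])
st=manip.state();M=R.from_rotvec(st["ee_rot"]).as_matrix();print(M.round(3))
E
```

```text
yaw 0.3539720702612973 t [557.6199382   11.49114361] res [[-1.3, -2.1], [-2.4, 0.4], [1.1, 3.4], [2.6, -1.7]]
wheel_top [569.75186034 -21.3389716   70.        ] btn [591.58932021 -80.43317899  58.        ]
btn from px 54 [  1.7073047  -99.49147954]
btn from px 58 [  1.33409902 -99.14267266]
btn from px 62 [  0.96089333 -98.79386579]
btn from px 66 [  0.58768764 -98.44505891]
1 [490. 320.] [199. 337.]
2 [479. 288.] [228. 333.]
3 [465. 254.] [262. 341.]
4 [453. 226.] [291. 358.]
scene btn [207. 449.] corners [[457.0, 144.0], [321.0, 556.0], [51.0, 491.0], [216.0, 93.0]]
[[-0.906  0.424 -0.001]
 [ 0.424  0.906 -0.002]
 [ 0.    -0.002 -1.   ]]
```

Call:
{"fn": "step_arm", "kwargs": {"motion": [[-0.032,-0.0205,0,0,0,0],[-0.032,-0.0205,0,0,0,0],[-0.032,-0.0205,0,0,0,0],[-0.032,-0.0205,0,0,0,0],[-0.032,-0.0205,0,0,0,0],[-0.032,-0.0205,0,0,0,0],[-0.032,-0.0205,0,0,0,0],[-0.032,-0.0205,0,0,0,0],[-0.032,-0.0205,0,0,0,0],[-0.032,-0.0205,0,0,0,0]], "fingers": 255, "force": 60}}

```text
time_s: 0.93
ee_pos: [436.4, 175.0, 205.5]
ee_rot: [-0.682, -3.066, 0.0]
contact_force: [0.3, 0.3, -0.1]
width: 0.1
grasp_force: 0.0
```

Call:
{"fn": "step_arm", "kwargs": {"motion": [[-0.032,-0.0205,0,0,0,0],[-0.032,-0.0205,0,0,0,0],[-0.032,-0.0205,0,0,0,0],[0,0,0,0,0,0.11],[0,0,0,0,0,0.11],[0,0,0,0,0,0.11],[0,0,0,0,0,0.11],[0,0,0,0,0,0.11],[0,0,0,0,0,0.11],[0,0,0,0,0,0.11]]}}

```text
time_s: 1.77
ee_pos: [496.6, 80.4, 205.2]
ee_rot: [-1.79, -2.58, 0.001]
contact_force: [-0.3, -0.0, -0.1]
width: 0.2
grasp_force: 0.0
```

```bash
cat >> h.py <<'E'
f=np.load("fr.npz");TH=float(f["th"]);T0=f["t"];RM=np.array([[np.cos(TH),-np.sin(TH)],[np.sin(TH),np.cos(TH)]])
def W(x,y,z): return np.append(RM@[x,y]+T0,z)
def delta(p):
    s=manip.state();M=R.from_rotvec(s["ee_rot"]).as_matrix();h=np.arctan2(M[1,0],M[0,0])
    print("tool delta mm",(M.T@(np.array(p)-s["ee_pos"])).round(1),"z-turn rad",round(-((TH+np.pi/2)-h),4),"loc",(RM.T@(np.array(s["ee_pos"])[:2]-T0)).round(1),"z",s["ee_pos"][2].round(1),"F",s["contact_force"].round(1),"t",s["time_s"])
    return M
E
python3 - <<'E'
from h import *
print(delta(W(-30,-60,205)).round(3))
snap("wrist","w1");cv2.imwrite("pics/w1b.png",cv2.resize(cv2.imread("pics/w1.png"),(800,600),interpolation=cv2.INTER_CUBIC))
for p in [(0,-35,70),(0,-98,60)]: print(proj("w1",W(*p))*800/512)
E
```

```text
tool delta mm [-145.7    2.8    0.2] z-turn rad 0.0035 loc [-33.3  85.7] z 205.2 F [-0.3 -0.  -0.1] t 1.7667
[[-0.35   0.937 -0.001]
 [ 0.937  0.35   0.   ]
 [ 0.    -0.001 -1.   ]]
[454.27083905 438.1135218 ]
[450.75009655 503.68660325]
```

Call:
{"fn": "step_arm", "kwargs": {"motion": [[-0.03,0.006,0,0,0,0],[-0.03,0.006,0,0,0,0],[-0.03,0.006,0,0,0,0],[-0.03,0.006,0,0,0,0],[0,0,0,0,0,0.0035],[0,0,0,0,0,0]]}}

```text
time_s: 2.32
ee_pos: [562.0, -24.4, 204.7]
ee_rot: [-1.788, -2.58, 0.001]
contact_force: [-0.4, -0.5, -0.7]
width: -0.1
grasp_force: 0.0
```

Run:
```python
from h import *
delta(W(-8.5,-35,72))
snap("wrist","w2");cv2.imwrite("pics/w2b.png",cv2.resize(cv2.imread("pics/w2.png"),(800,600),interpolation=cv2.INTER_CUBIC))
for p in [(0,-35,70),(0,-98,60)]+[(34*np.sin(a),-35,36+34*np.cos(a)) for a in (-.75,-.25,.25,.75)]: print((proj("w2",W(*p))*800/512).round())
```

```text
tool delta mm [ -0.    0.  132.7] z-turn rad 0.0047 loc [ -8.3 -35.2] z 204.7 F [-0.4 -0.5 -0.7] t 2.3167
[421. 272.]
[420. 357.]
[386. 269.]
[408. 272.]
[434. 272.]
[456. 270.]
```

View pics/w2b.png

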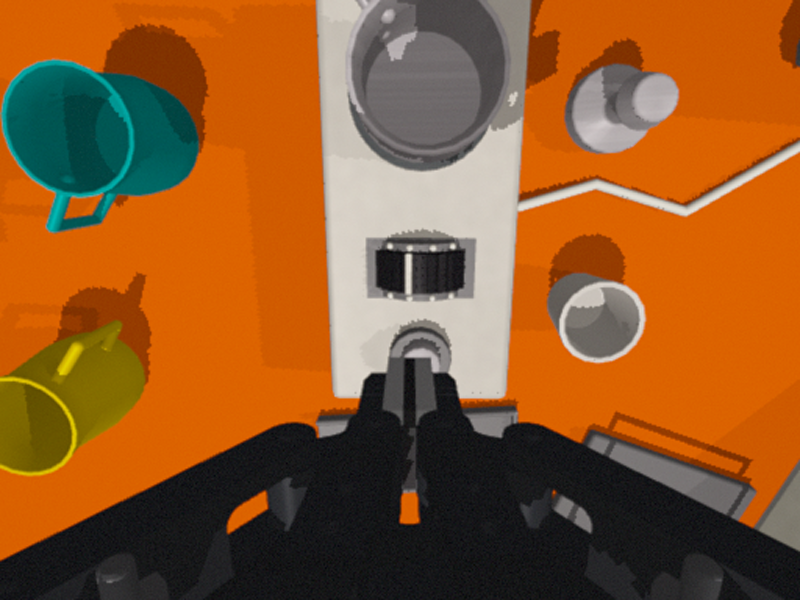

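The wrist view shows the white bar at (408,272). That is the predicted click-two place (prediction 408,272), and the wheel centre agrees too. Next I descend.

Call:
{"fn": "step_arm", "kwargs": {"motion": [[0,0,0.02,0,0,0.0047],[0,0,0.025,0,0,0],[0,0,0.025,0,0,0],[0,0,0.025,0,0,0],[0,0,0.02,0,0,0],[0,0,0.01,0,0,0],[0,0,0.004,0,0,0],[0,0,0,0,0,0]]}}

```text
time_s: 3.03
ee_pos: [561.3, -22.4, 76.4]
ee_rot: [-1.792, -2.579, 0.001]
contact_force: [-0.1, -0.5, 0.7]
width: 0.0
grasp_force: 0.0
```

Call:
{"fn": "step_arm", "kwargs": {"motion": [[0,0,0.001,0,0,0],[0,0,0.001,0,0,0],[0,0,0.001,0,0,0],[0,0,0,0,0,0]]}}

```text
time_s: 3.37
ee_pos: [562.6, -23.3, 74.9]
ee_rot: [1.794, 2.577, 0.001]
contact_force: [-0.6, -1.0, 0.2]
width: 0.0
grasp_force: 0.0
```

Call:
{"fn": "step_arm", "kwargs": {"motion": [[0,0,0.001,0,0,0],[0,0,0.001,0,0,0],[0,0,0,0,0,0],[0,0,0,0,0,0]]}}

```text
time_s: 3.7
ee_pos: [562.0, -23.3, 71.8]
ee_rot: [-1.795, -2.578, -0.0]
contact_force: [-0.0, 0.2, -0.3]
width: 0.1
grasp_force: 0.0
```

Call:
{"fn": "step_arm", "kwargs": {"motion": [[0,0,0.0005,0,0,0],[0,0,0.0005,0,0,0],[0,0,0,0,0,0]]}}

```text
time_s: 3.95
ee_pos: [561.9, -23.2, 70.7]
ee_rot: [-1.794, -2.578, 0.0]
contact_force: [-0.0, 0.3, 0.0]
width: -0.0
grasp_force: 0.0
```

Call:
{"fn": "step_arm", "kwargs": {"motion": [[0,0,0.0005,0,0,0],[0,0,0.0005,0,0,0],[0,0,0,0,0,0]]}}

```text
time_s: 4.2
ee_pos: [561.9, -23.2, 69.8]
ee_rot: [-1.794, -2.578, 0.0]
contact_force: [-0.4, 0.0, -0.2]
width: -0.4
grasp_force: 0.0
```

Call:
{"fn": "step_arm", "kwargs": {"motion": [[0,0,0.0005,0,0,0],[0,0,0,0,0,0]]}}

```text
time_s: 4.37
ee_pos: [561.9, -23.2, 69.3]
ee_rot: [-1.794, -2.578, 0.0]
contact_force: [0.2, -0.3, 0.1]
width: -0.1
grasp_force: 0.0
```

Call:
{"fn": "step_arm", "kwargs": {"motion": [[0,0,0.0005,0,0,0],[0,0,0,0,0,0]]}}

```text
time_s: 4.53
ee_pos: [562.0, -23.2, 68.8]
ee_rot: [-1.794, -2.579, -0.0]
contact_force: [-0.7, -0.1, -0.7]
width: -0.0
grasp_force: 0.0
```

Call:
{"fn": "step_arm", "kwargs": {"motion": [[0,0,0.0005,0,0,0],[0,0,0,0,0,0]]}}

```text
time_s: 4.7
ee_pos: [562.0, -23.2, 68.3]
ee_rot: [-1.794, -2.578, 0.0]
contact_force: [-0.0, 0.5, 0.6]
width: 0.2
grasp_force: 0.0
```

Call:
{"fn": "step_arm", "kwargs": {"motion": [[0,0,0.0005,0,0,0],[0,0,0,0,0,0]]}}

```text
time_s: 4.87
ee_pos: [562.0, -23.2, 67.8]
ee_rot: [-1.794, -2.579, -0.0]
contact_force: [0.1, 0.1, 0.1]
width: -0.3
grasp_force: 0.0
```

Call:
{"fn": "step_arm", "kwargs": {"motion": [[0,0,0.0005,0,0,0],[0,0,0,0,0,0]]}}

```text
time_s: 5.03
ee_pos: [562.0, -23.2, 67.3]
ee_rot: [-1.794, -2.579, -0.0]
contact_force: [0.4, -0.3, -1.1]
width: 0.1
grasp_force: 0.0
```

Run:
```python
from h import *
delta(W(-8.5,-35,67))
snap("wrist","w3");a=cv2.imread("pics/w3.png")[130:250,200:330]
snap("scene","s3");b=cv2.imread("pics/s3.png")[155:245,215:295]
a=cv2.resize(a,(433,400),interpolation=cv2.INTER_CUBIC);b=cv2.resize(b,(355,400),interpolation=cv2.INTER_CUBIC)
cv2.imwrite("pics/w3b.png",np.hstack([a,b]))
```

```text
tool delta mm [-0.9 -0.6  0.3] z-turn rad 0.0009 loc [ -7.9 -34.1] z 67.3 F [ 0.4 -0.3 -1.1] t 5.0333
```

View pics/w3b.png

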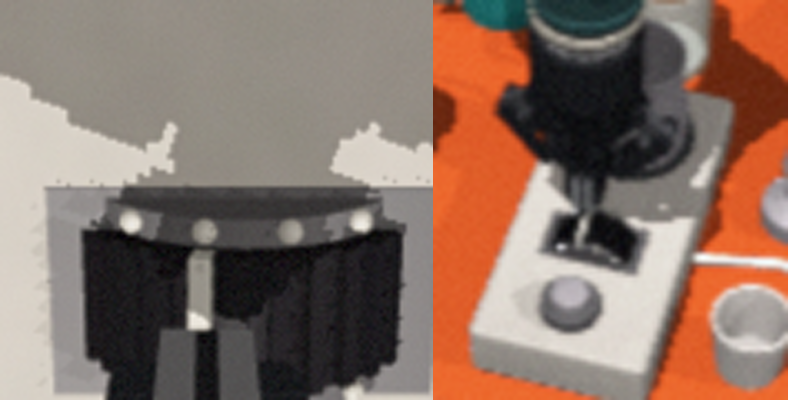

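The tips (crop x 150–262) are above the wheel, centred just beyond the white bar at (200,290) and well within the wheel's width. There is no contact yet, so I continue down.

Call:
{"fn": "step_arm", "kwargs": {"motion": [[0,0,0.0005,0,0,0],[0,0,0,0,0,0]]}}

```text
time_s: 5.3
ee_pos: [562.0, -23.2, 66.8]
ee_rot: [-1.794, -2.579, -0.0]
contact_force: [-1.1, 0.6, 0.5]
width: 0.2
grasp_force: 0.0
```

Call:
{"fn": "step_arm", "kwargs": {"motion": [[0,0,0.0005,0,0,0],[0,0,0,0,0,0]]}}

```text
time_s: 5.47
ee_pos: [561.9, -23.2, 66.3]
ee_rot: [-1.794, -2.578, -0.0]
contact_force: [1.1, 0.2, -0.1]
width: -0.5
grasp_force: 0.0
```

Call:
{"fn": "step_arm", "kwargs": {"motion": [[0,0,0.0005,0,0,0],[0,0,0,0,0,0]]}}

```text
time_s: 5.63
ee_pos: [561.9, -23.2, 65.8]
ee_rot: [-1.794, -2.578, 0.0]
contact_force: [-0.3, -0.2, -0.8]
width: -0.2
grasp_force: 0.0
```

Call:
{"fn": "step_arm", "kwargs": {"motion": [[0,0,0.0005,0,0,0],[0,0,0,0,0,0]]}}

```text
time_s: 5.8
ee_pos: [562.0, -23.2, 65.3]
ee_rot: [-1.794, -2.578, -0.0]
contact_force: [-0.7, -0.5, 0.2]
width: -0.1
grasp_force: 0.0
```

Call:
{"fn": "step_arm", "kwargs": {"motion": [[0,0,0.0005,0,0,0],[0,0,0,0,0,0]]}}

```text
time_s: 5.97
ee_pos: [562.0, -23.2, 64.8]
ee_rot: [-1.795, -2.578, -0.0]
contact_force: [0.1, -0.4, -0.7]
width: 0.0
grasp_force: 0.0
```

Call:
{"fn": "step_arm", "kwargs": {"motion": [[0,0,0.0005,0,0,0],[0,0,0,0,0,0]]}}

```text
time_s: 6.13
ee_pos: [562.0, -23.3, 64.3]
ee_rot: [-1.794, -2.578, -0.0]
contact_force: [-0.3, -0.5, -0.2]
width: 0.1
grasp_force: 0.0
```

Run:
```python
from h import *
from scipy.optimize import least_squares
# pixel observations: scene crop corners of the top face, wheel pips etc. -> free z
obs=[("top",px(80,280),(65,135,50)),("top",px(620,72),(65,-135,50)),("top",px(717,325),(-65,-135,50)),("top",px(180,535),(-65,135,50))]
q=lambda u,v:(215+u/6.667-.5,155+v/6.667-.5)
obs+=[("scene",q(452,153),(65,135,50)),("scene",q(322,557),(65,-135,50)),("scene",q(57,495),(-65,-135,50)),("scene",q(217,105),(-65,135,50))]
def f(p):
    c,s=np.cos(p[3]),np.sin(p[3]);r=[]
    for n,o,l in obs:
        P=np.array([p[0]+c*l[0]-s*l[1],p[1]+s*l[0]+c*l[1],p[2]+l[2]]);r+=list(proj(n,P)-o)
    return r
r=least_squares(f,[557,11,0,.354]);print(r.x,np.round(r.fun,2))
```

```text
[ 5.57847617e+02  1.20280923e+01 -5.86321126e+00  3.57324381e-01] [-0.6  -0.11 -0.23 -0.54  0.66  0.24 -0.39  0.8   0.67 -0.34  0.06  0.92
 -0.56  0.55 -0.13 -0.73]
```

Triangulation puts the base about 6 mm lower than assumed, so contact is close.

Call:
{"fn": "step_arm", "kwargs": {"motion": [[0,0,0.0005,0,0,0],[0,0,0,0,0,0]]}}

```text
time_s: 6.3
ee_pos: [562.0, -23.2, 63.8]
ee_rot: [-1.794, -2.579, -0.0]
contact_force: [0.1, -0.2, -0.4]
width: 0.3
grasp_force: 0.0
```

Call:
{"fn": "step_arm", "kwargs": {"motion": [[0,0,0.0005,0,0,0],[0,0,0,0,0,0]]}}

```text
time_s: 6.47
ee_pos: [562.0, -23.2, 63.3]
ee_rot: [-1.795, -2.579, -0.0]
contact_force: [0.2, -1.0, 0.8]
width: -0.1
grasp_force: 0.0
```

Call:
{"fn": "step_arm", "kwargs": {"motion": [[0,0,0.0005,0,0,0],[0,0,0,0,0,0]]}}

```text
time_s: 6.63
ee_pos: [562.0, -23.2, 62.8]
ee_rot: [-1.795, -2.578, -0.0]
contact_force: [-0.3, 0.1, 0.0]
width: 0.3
grasp_force: 0.0
```

Call:
{"fn": "step_arm", "kwargs": {"motion": [[0,0,0.0005,0,0,0],[0,0,0,0,0,0]]}}

```text
time_s: 6.8
ee_pos: [562.0, -23.2, 62.3]
ee_rot: [-1.795, -2.578, -0.0]
contact_force: [-0.2, -0.2, 0.2]
width: -0.0
grasp_force: 0.0
```

Call:
{"fn": "step_arm", "kwargs": {"motion": [[0,0,0.0005,0,0,0],[0,0,0,0,0,0]]}}

```text
time_s: 6.97
ee_pos: [561.9, -23.2, 61.8]
ee_rot: [-1.794, -2.578, -0.0]
contact_force: [0.4, -0.5, 0.5]
width: 0.0
grasp_force: 0.0
```

Call:
{"fn": "step_arm", "kwargs": {"motion": [[0,0,0.0005,0,0,0],[0,0,0,0,0,0]]}}

```text
time_s: 7.13
ee_pos: [562.0, -23.2, 61.3]
ee_rot: [-1.795, -2.579, 0.0]
contact_force: [-0.0, 0.2, -0.3]
width: 0.4
grasp_force: 0.0
```

Run:
```python
from h import *
snap("wrist","w4");a=cv2.imread("pics/w4.png")[150:270,200:330]
snap("scene","s4");b=cv2.imread("pics/s4.png")[185:225,225:275]
a=cv2.resize(a,(433,400),interpolation=cv2.INTER_CUBIC);b=cv2.resize(b,(360,400)if 0 else (350,280),interpolation=cv2.INTER_CUBIC)
b=cv2.copyMakeBorder(b,0,120,0,0,cv2.BORDER_CONSTANT)
cv2.imwrite("pics/w4b.png",np.hstack([a,b]))
for z in(70,64,60):
  s3=[proj("w4",W(34*np.sin(a),-17,z-34-4+34*np.cos(a))).round(1).tolist() for a in (-.75,-.25,.25,.75)];print(z,[[round((u-200)*3.33),round((v-150)*3.33)] for u,v in s3])
```

```text
70 [[115, 146], [199, 159], [299, 159], [379, 146]]
64 [[118, 137], [199, 149], [296, 149], [374, 137]]
60 [[120, 131], [199, 143], [294, 143], [370, 131]]
```

View pics/w4b.png

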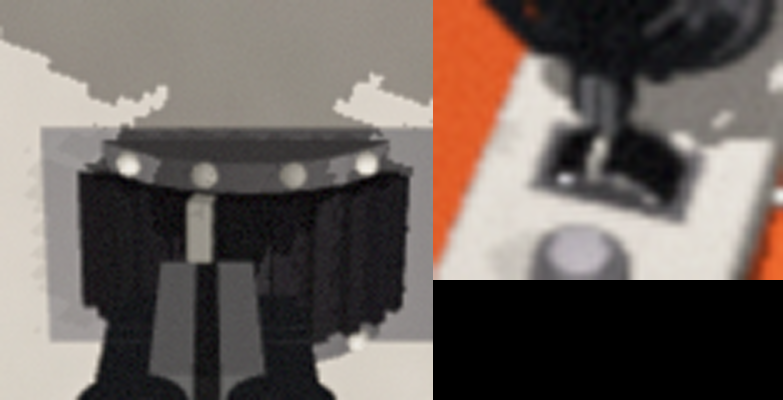

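The pips are at (127,163), (204,175), (292,175) and (368,163), and the tips are over the bar with no contact visible. I'll triangulate the height from the two wrist views.

Run:
```python
from h import *
def pips(n,guess,win):
    g=cv2.imread(f"pics/{n}.png",0).astype(float);o=[]
    for u,v in guess:
        u0,v0=int(round(u)),int(round(v));p=g[v0-win:v0+win+1,u0-win:u0+win+1];w=np.clip(p-np.percentile(p,60),0,None)
        yy,xx=np.mgrid[-win:win+1,-win:win+1];o.append([u0+(w*xx).sum()/w.sum(),v0+(w*yy).sum()/w.sum()])
    return np.array(o)
k=512/800
a=pips("w2",[(390*k,247*k),(453*k,246*k)],2);a2=pips("w2",[(408*k,247*k),(434*k,247*k)],2)
c=lambda u,v:(200+u/3.333,150+v/3.333)
b=pips("w4",[c(127,163),c(368,163)],3);b2=pips("w4",[c(204,175),c(292,175)],3)
print(a,a2,b,b2)
for A,B in((a,b),(a2,b2)):
    for i in(0,1):
        P=[]
        for n,p in(("w2",A[i]),("w4",B[i])):
            f=np.load(f"pics/{n}.npz");P.append((f["K"]@np.linalg.inv(f["P"])[:3],p))
        X=cv2.triangulatePoints(P[0][0],P[1][0],P[0][1],P[1][1]);X=X[:3,0]/X[3,0]
        print(X.round(1),(RM.T@(X[:2]-T0)).round(1))
print(np.load("pics/w4.npz")["P"][:3,3])
```

```text
[[249.10532787 157.15778689]
 [289.221      157.255     ]] [[261.99669421 158.44793388]
 [276.93918495 158.48902821]] [[238.34328358 199.69083156]
 [309.6843318  199.5875576 ]] [[262.1497076  202.28070175]
 [289.         202.45263158]]
[544.8 -13.5  62.1] [-20.6 -19. ]
[583.1   0.7  61.9] [ 20.1 -19. ]
[557.7  -9.7  64. ] [ -7.3 -19.9]
[571.7  -4.2  65.7] [  7.7 -19.6]
[539.15246826  39.84115666 230.43571609]
```

Run:
```python
from h import *
s=manip.state();M=R.from_rotvec(s["ee_rot"]).as_matrix();p=np.array(s["ee_pos"]);print(p,s["joints"].round(3),s["contact_force"],s["joint_torque"].round(2))
for d in(0,-5,-10,-19,-30):
  for dx in (0,11):
    q=proj("w4",p+M@[dx,0,d]);print(d,dx,((q-[200,150])*3.333).round(), end=" ")
q=proj("scene",p);np.savez
import shutil
print([((proj("s4",p+M@[0,0,d])-[225,185]+.5)*7).round().tolist() for d in(0,-5,-10,-19)])
for z in(64,67,70):print(z,((proj("s4",W(0,-35,z))-[225,185]+.5)*7).round(),((proj("w4",W(0,-35,z))-[200,150])*3.333).round(),[((proj("w4",W(0+34*np.sin(-.25),y,z-1))-[200,150])*3.333).round().tolist() for y in (-22,-48)])
```

```text
[561.9926029  -23.23727183  61.36570498] [-0.142  0.187  1.55   0.     1.404 -0.497] [-0.07465574 -1.07293795 -0.59783914] [  0.   -37.52 -29.37   0.     0.     0.  ]
0 0 [202. 246.] 0 11 [202. 187.] -5 0 [202. 257.] -5 11 [202. 196.] -10 0 [202. 269.] -10 11 [202. 206.] -19 0 [202. 291.] -19 11 [202. 226.] -30 0 [202. 322.] -30 11 [201. 252.] [[171.0, 149.0], [171.0, 142.0], [171.0, 135.0], [171.0, 122.0]]
64 [187. 150.] [248. 257.] [[199.0, 184.0], [199.0, 323.0]]
67 [187. 146.] [248. 264.] [[199.0, 190.0], [199.0, 331.0]]
70 [187. 142.] [249. 271.] [[199.0, 195.0], [199.0, 338.0]]
```

Both pictures suggest the visible tips end some way above the reported TCP. I keep feeling my way down in small steps.

Call:
{"fn": "step_arm", "kwargs": {"motion": [[0,0,0.0007,0,0,0],[0,0,0.0007,0,0,0],[0,0,0,0,0,0]]}}

```text
time_s: 7.48
ee_pos: [561.9, -23.2, 59.8]
ee_rot: [-1.794, -2.578, 0.0]
contact_force: [0.5, 0.7, 0.4]
width: 0.2
grasp_force: 0.0
```

Call:
{"fn": "step_arm", "kwargs": {"motion": [[0,0,0.0005,0,0,0],[0,0,0,0,0,0]]}}

```text
time_s: 7.65
ee_pos: [561.9, -23.2, 59.4]
ee_rot: [-1.794, -2.578, 0.0]
contact_force: [0.1, 0.3, -0.1]
width: -0.3
grasp_force: 0.0
```

Call:
{"fn": "step_arm", "kwargs": {"motion": [[0,0,0.0007,0,0,0],[0,0,0.0007,0,0,0],[0,0,0,0,0,0]]}}

```text
time_s: 7.9
ee_pos: [561.9, -23.2, 57.9]
ee_rot: [-1.794, -2.578, 0.0]
contact_force: [-0.4, 0.7, 0.2]
width: 0.2
grasp_force: 0.0
```

Call:
{"fn": "step_arm", "kwargs": {"motion": [[0,0,0.0007,0,0,0],[0,0,0,0,0,0]]}}

```text
time_s: 8.07
ee_pos: [561.9, -23.2, 57.3]
ee_rot: [-1.794, -2.578, 0.0]
contact_force: [0.8, -0.3, -0.6]
width: 0.0
grasp_force: 0.0
```

Call:
{"fn": "step_arm", "kwargs": {"motion": [[0,0,0.0007,0,0,0],[0,0,0.0007,0,0,0],[0,0,0,0,0,0]]}}

```text
time_s: 8.32
ee_pos: [561.9, -23.2, 55.8]
ee_rot: [-1.794, -2.578, 0.0]
contact_force: [0.5, -0.3, 0.7]
width: 0.1
grasp_force: 0.0
```

Call:
{"fn": "step_arm", "kwargs": {"motion": [[0,0,0.0007,0,0,0],[0,0,0,0,0,0]]}}

```text
time_s: 8.48
ee_pos: [561.9, -23.2, 55.2]
ee_rot: [-1.794, -2.578, -0.0]
contact_force: [-0.1, 0.1, -0.0]
width: -0.1
grasp_force: 0.0
```

Call:
{"fn": "step_arm", "kwargs": {"motion": [[0,0,0.0007,0,0,0],[0,0,0.0007,0,0,0],[0,0,0,0,0,0]]}}

```text
time_s: 8.73
ee_pos: [561.9, -23.2, 53.7]
ee_rot: [-1.794, -2.578, 0.0]
contact_force: [0.1, -0.1, -0.1]
width: -0.2
grasp_force: 0.0
```

Call:
{"fn": "step_arm", "kwargs": {"motion": [[0,0,0.0007,0,0,0],[0,0,0,0,0,0]]}}

```text
time_s: 8.9
ee_pos: [561.9, -23.2, 53.1]
ee_rot: [-1.794, -2.578, 0.0]
contact_force: [-0.6, -0.3, -0.1]
width: -0.1
grasp_force: 0.0
```

Run:
```python
from h import *
snap("wrist","w5");snap("scene","s5")
a=cv2.resize(cv2.imread("pics/w5.png")[170:260,215:315],(400,360),interpolation=cv2.INTER_CUBIC)
b=cv2.resize(cv2.imread("pics/s5.png")[175:220,225:275],(400,360),interpolation=cv2.INTER_CUBIC)
g=lambda i:np.uint8(255*(i/255.)**.5)
cv2.imwrite("pics/w5b.png",g(np.hstack([a,b])))
s=manip.state();p=np.array(s["ee_pos"])
print([((proj("s5",p+[0,0,d])-[225,175]+.5)*8).round().tolist() for d in(0,10,20,30)])
```

```text
[[196.0, 263.0], [196.0, 247.0], [196.0, 231.0], [196.0, 215.0]]
```

View pics/w5b.png

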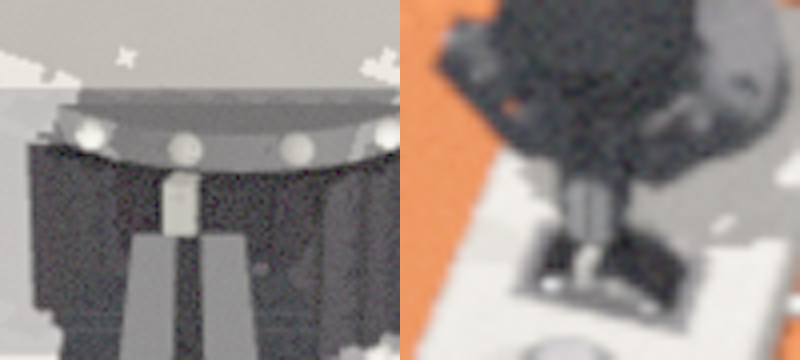

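The wrist crop shows the tip edge at v=236 over the bar. The scene crop shows the tip end at (588,240), just touching the bar's top end, so the visible tip is roughly 14 mm above the reported TCP and contact is close.

Call:
{"fn": "step_arm", "kwargs": {"motion": [[0,0,0.0005,0,0,0],[0,0,0.0005,0,0,0],[0,0,0,0,0,0]]}}

```text
time_s: 9.25
ee_pos: [561.9, -23.2, 52.1]
ee_rot: [-1.794, -2.578, 0.0]
contact_force: [0.7, 0.6, 0.0]
width: 0.1
grasp_force: 0.0
```

Call:
{"fn": "step_arm", "kwargs": {"motion": [[0,0,0.0005,0,0,0],[0,0,0,0,0,0]]}}

```text
time_s: 9.42
ee_pos: [562.0, -23.2, 51.6]
ee_rot: [-1.794, -2.579, -0.0]
contact_force: [0.6, 1.1, 1.0]
width: -0.0
grasp_force: 0.0
```

Call:
{"fn": "step_arm", "kwargs": {"motion": [[0,0,0.0005,0,0,0],[0,0,0,0,0,0]]}}

```text
time_s: 9.58
ee_pos: [562.0, -23.2, 51.1]
ee_rot: [-1.795, -2.578, -0.0]
contact_force: [0.3, -1.0, -0.0]
width: -0.0
grasp_force: 0.0
```

Call:
{"fn": "step_arm", "kwargs": {"motion": [[0,0,0.0005,0,0,0],[0,0,0,0,0,0]]}}

```text
time_s: 9.75
ee_pos: [562.0, -23.2, 50.6]
ee_rot: [-1.795, -2.578, -0.0]
contact_force: [-0.8, -0.4, 0.4]
width: 0.3
grasp_force: 0.0
```

Call:
{"fn": "step_arm", "kwargs": {"motion": [[0,0,0.0005,0,0,0],[0,0,0.0005,0,0,0],[0,0,0,0,0,0]]}}

```text
time_s: 10.0
ee_pos: [561.9, -23.2, 49.6]
ee_rot: [-1.794, -2.578, 0.0]
contact_force: [-0.6, -0.9, -0.2]
width: 0.1
grasp_force: 0.0
```

Call:
{"fn": "step_arm", "kwargs": {"motion": [[0,0,0.0005,0,0,0],[0,0,0.0005,0,0,0],[0,0,0,0,0,0]]}}

```text
time_s: 10.25
ee_pos: [561.9, -23.2, 48.6]
ee_rot: [-1.794, -2.578, 0.0]
contact_force: [0.4, -0.9, 0.6]
width: 0.3
grasp_force: 0.0
```

Call:
{"fn": "step_arm", "kwargs": {"motion": [[0,0,0.0005,0,0,0],[0,0,0.0005,0,0,0],[0,0,0,0,0,0]]}}

```text
time_s: 10.5
ee_pos: [561.9, -23.2, 47.6]
ee_rot: [-1.794, -2.578, 0.0]
contact_force: [0.3, 0.2, -0.6]
width: -0.0
grasp_force: 0.0
```

Call:
{"fn": "step_arm", "kwargs": {"motion": [[0,0,0.0005,0,0,0],[0,0,0.0005,0,0,0],[0,0,0,0,0,0]]}}

```text
time_s: 10.75
ee_pos: [561.9, -23.2, 46.6]
ee_rot: [-1.794, -2.578, 0.0]
contact_force: [0.6, -0.1, -1.1]
width: -0.1
grasp_force: 0.0
```

Run:
```python
from h import *
snap("wrist","w6");snap("scene","s6")
for n in("scene","s3","s4","s5","s6"):
    g=cv2.imread(f"pics/{n}.png",0)
    for c in (248,250):print(n,c,g[192:216,c].tolist())
s=manip.state();p=np.array(s["ee_pos"]);print([proj("s6",p+[0,0,d]).round(1).tolist() for d in(0,10,20)])
for n in("w3","w4","w5","w6"):
    g=cv2.imread(f"pics/{n}.png",0);print(n,g[200:240:2,260].tolist())
```

```text
scene 248 [209, 213, 213, 212, 212, 212, 214, 209, 211, 188, 111, 76, 124, 161, 159, 144, 117, 106, 99, 68, 57, 84, 175, 201]
scene 250 [155, 200, 212, 213, 213, 212, 212, 208, 209, 196, 156, 135, 90, 59, 40, 27, 19, 33, 81, 76, 59, 71, 130, 189]
s3 248 [14, 28, 42, 52, 63, 70, 65, 65, 68, 71, 57, 70, 131, 174, 171, 156, 128, 115, 109, 75, 65, 92, 187, 216]
s3 250 [15, 21, 31, 52, 75, 73, 76, 73, 79, 87, 86, 81, 67, 55, 46, 34, 24, 44, 87, 77, 66, 78, 144, 210]
s4 248 [11, 16, 20, 35, 66, 67, 68, 64, 68, 68, 66, 46, 81, 168, 172, 153, 125, 117, 111, 74, 64, 98, 187, 214]
s4 250 [13, 18, 24, 26, 40, 63, 74, 76, 77, 79, 78, 77, 64, 54, 43, 34, 16, 40, 89, 80, 66, 74, 141, 207]
s5 248 [13, 15, 14, 14, 22, 38, 65, 64, 66, 69, 65, 66, 67, 84, 156, 153, 122, 115, 109, 74, 64, 96, 191, 218]
s5 250 [17, 23, 16, 17, 20, 26, 49, 72, 74, 77, 76, 73, 74, 49, 42, 27, 22, 39, 84, 78, 67, 70, 139, 204]
s6 248 [14, 10, 14, 8, 12, 16, 38, 69, 66, 65, 68, 64, 68, 72, 81, 135, 126, 115, 107, 73, 67, 94, 192, 218]
s6 250 [18, 17, 20, 21, 14, 21, 25, 47, 64, 75, 75, 74, 71, 71, 59, 34, 21, 38, 90, 79, 66, 75, 139, 202]
[[248.9, 208.6], [249.0, 206.7], [249.0, 204.7]]
w3 [150, 131, 49, 113, 144, 133, 145, 147, 146, 147, 147, 145, 173, 230, 192, 13, 14, 19, 13, 22]
w4 [137, 149, 146, 91, 83, 119, 137, 135, 146, 148, 146, 148, 146, 146, 115, 19, 10, 16, 20, 24]
w5 [54, 61, 134, 148, 148, 134, 53, 116, 130, 138, 139, 149, 149, 150, 118, 15, 21, 19, 16, 23]
w6 [54, 54, 52, 63, 134, 148, 154, 142, 46, 117, 121, 140, 139, 137, 106, 18, 16, 22, 24, 21]
```

The tip still sits above the wheel: it has moved 2 px per 15 mm and the bar is still partly visible beneath it. I continue down.

Call:
{"fn": "step_arm", "kwargs": {"motion": [[0,0,0.0005,0,0,0],[0,0,0.0005,0,0,0],[0,0,0.0005,0,0,0]]}}

```text
time_s: 11.1
ee_pos: [562.0, -23.2, 45.2]
ee_rot: [-1.795, -2.579, -0.0]
contact_force: [-0.1, 1.1, -0.3]
width: 0.0
grasp_force: 0.0
```

Call:
{"fn": "step_arm", "kwargs": {"motion": [[0,0,0.0005,0,0,0],[0,0,0.0005,0,0,0],[0,0,0,0,0,0]]}}

```text
time_s: 11.35
ee_pos: [562.3, -23.2, 44.6]
ee_rot: [1.794, 2.578, 0.001]
contact_force: [-0.2, -0.5, 2.1]
width: 0.0
grasp_force: 0.9
```

Contact: 2.1 N and the position lags by 0.5 mm. I press on to about 7 N.

Call:
{"fn": "step_arm", "kwargs": {"motion": [[0,0,0.0006,0,0,0],[0,0,0.0006,0,0,0],[0,0,0,0,0,0]]}}

```text
time_s: 11.6
ee_pos: [563.0, -23.0, 44.5]
ee_rot: [1.793, 2.577, 0.003]
contact_force: [-0.6, 0.8, 5.5]
width: 0.0
grasp_force: 3.0
```

Call:
{"fn": "step_arm", "kwargs": {"motion": [[0,0,0.0005,0,0,0],[0,0.0008,0,0,0,0],[0,0.0008,0,0,0,0],[0,0.0008,0,0,0,0],[0,0.0008,0,0,0,0],[0,0.0008,0,0,0,0],[0,0,0,0,0,0]]}}

```text
time_s: 12.18
ee_pos: [566.7, -21.6, 44.5]
ee_rot: [1.793, 2.577, 0.003]
contact_force: [-2.1, 0.8, 8.0]
width: -0.0
grasp_force: 3.9
```

Call:
{"fn": "step_arm", "kwargs": {"motion": [[0,0.001,0,0,0,0],[0,0.001,0,0,0,0],[0,0.001,0,0,0,0],[0,0.001,0,0,0,0],[0,0.001,0,0,0,0],[0,0,0,0,0,0]]}}

```text
time_s: 12.68
ee_pos: [572.4, -19.5, 44.5]
ee_rot: [1.792, 2.576, 0.006]
contact_force: [0.3, 2.6, 6.3]
width: -0.2
grasp_force: 3.0
```

Run:
```python
from h import *
delta(W(0,-35,44));snap("wrist","w7")
for n in("w6","w7"):
    g=cv2.imread(f"pics/{n}.png",0)
    for r in(214,218,222,226):print(n,r,g[r,236:300:2].tolist())
```

```text
tool delta mm [-0.8 -3.1  0.5] z-turn rad 0.001 loc [  3.1 -34.2] z 44.5 F [0.3 2.6 6.3] t 12.6833
w6 214 [12, 12, 12, 16, 25, 34, 52, 66, 66, 67, 69, 102, 142, 152, 108, 75, 75, 75, 77, 78, 76, 81, 79, 79, 80, 83, 119, 147, 150, 92, 87, 84]
w6 218 [28, 26, 26, 13, 17, 15, 10, 17, 23, 13, 37, 111, 117, 118, 93, 18, 14, 10, 14, 13, 17, 18, 15, 17, 15, 14, 17, 13, 12, 16, 14, 18]
w6 222 [32, 25, 25, 12, 17, 17, 21, 17, 18, 23, 142, 148, 140, 148, 57, 14, 20, 29, 20, 23, 24, 22, 16, 15, 19, 23, 20, 19, 17, 18, 15, 20]
w6 226 [31, 21, 17, 18, 16, 11, 18, 14, 9, 15, 128, 137, 137, 132, 62, 22, 19, 26, 20, 19, 19, 19, 24, 20, 20, 26, 20, 18, 26, 10, 12, 33]
w7 214 [123, 150, 146, 150, 80, 76, 76, 78, 77, 75, 78, 79, 79, 81, 81, 130, 153, 162, 137, 86, 89, 89, 85, 85, 81, 78, 41, 18, 15, 12, 15, 18]
w7 218 [16, 10, 20, 25, 25, 27, 34, 34, 33, 36, 41, 44, 50, 31, 29, 27, 21, 18, 8, 10, 14, 17, 18, 16, 19, 12, 24, 25, 16, 13, 24, 22]
w7 222 [44, 23, 13, 20, 17, 17, 13, 14, 23, 36, 127, 126, 130, 90, 21, 14, 14, 16, 19, 17, 23, 27, 19, 11, 25, 27, 29, 20, 13, 16, 29, 25]
w7 226 [41, 44, 25, 18, 14, 19, 18, 16, 14, 44, 139, 138, 139, 100, 20, 21, 5, 24, 20, 19, 26, 18, 11, 11, 29, 29, 23, 25, 18, 22, 31, 26]
```

The bar tracks the tip and is about two-thirds of the way from pip two to pip three. About 5 mm more is needed.

Call:
{"fn": "step_arm", "kwargs": {"motion": [[0,0.001,0,0,0,0],[0,0.001,0,0,0,0],[0,0.001,0,0,0,0],[0,0.001,0,0,0,0],[0,0.001,0,0,0,0],[0,0,0,0,0,0],[0,0,0,0,0,0]]}}

```text
time_s: 13.32
ee_pos: [576.7, -18.0, 44.0]
ee_rot: [1.793, 2.576, 0.004]
contact_force: [1.9, 2.9, 5.4]
width: 0.1
grasp_force: 2.8
```

Run:
```python
from h import *
delta(W(0,-35,44));snap("wrist","w8")
for n in("w8",):
    g=cv2.imread(f"pics/{n}.png",0)
    for r in(210,212,214,222,226):print(n,r,g[r,226:300:2].tolist())
```

```text
tool delta mm [-0.8 -7.7 -0.1] z-turn rad 0.001 loc [  7.7 -34.2] z 44.0 F [1.9 2.9 5.4] t 13.3167
w8 210 [86, 134, 149, 153, 89, 77, 74, 76, 79, 78, 78, 79, 78, 81, 71, 104, 136, 149, 152, 95, 87, 90, 85, 88, 87, 87, 84, 88, 126, 151, 164, 114, 63, 54, 60, 60, 104]
w8 212 [120, 147, 163, 151, 124, 74, 75, 76, 77, 80, 77, 81, 79, 70, 83, 125, 145, 163, 166, 110, 87, 89, 89, 88, 89, 87, 86, 83, 83, 96, 75, 21, 17, 2, 19, 26, 15]
w8 214 [108, 144, 160, 157, 110, 75, 77, 80, 78, 79, 78, 79, 76, 72, 83, 117, 147, 161, 165, 100, 86, 87, 89, 89, 83, 85, 78, 50, 27, 8, 11, 14, 10, 12, 24, 28, 27]
w8 222 [19, 18, 22, 21, 11, 15, 13, 20, 18, 18, 8, 18, 21, 17, 67, 127, 129, 138, 111, 24, 21, 14, 29, 28, 27, 24, 27, 17, 23, 25, 20, 21, 7, 27, 22, 30, 27]
w8 226 [22, 18, 21, 35, 15, 60, 61, 13, 20, 22, 21, 13, 12, 19, 55, 138, 138, 138, 121, 19, 15, 19, 24, 31, 27, 18, 17, 17, 26, 19, 17, 18, 22, 19, 21, 29, 26]
```

The bar (col 259) is at pip three (col 260). I lift off and move above the button.

Call:
{"fn": "step_arm", "kwargs": {"motion": [[0,0,-0.003,0,0,0],[0,0,-0.012,0,0,0],[0,0,-0.02,0,0,0],[-0.02,-0.003,0,0,0,0],[-0.022,-0.003,0,0,0,0],[-0.021,-0.002,0,0,0,0],[0,0,0,0,0,0],[0,0,0,0,0,0]]}}

```text
time_s: 14.03
ee_pos: [589.1, -81.1, 77.4]
ee_rot: [-1.796, -2.576, 0.001]
contact_force: [0.8, -0.1, 0.2]
width: 0.0
grasp_force: 0.0
```

Run:
```python
from h import *
delta(W(0,-98,60));snap("wrist","w9")
cv2.imwrite("pics/w9b.png",cv2.resize(cv2.imread("pics/w9.png")[100:260,160:360],(750,600),interpolation=cv2.INTER_CUBIC))
```

```text
tool delta mm [-0.2  2.6 17.4] z-turn rad -0.0012 loc [ -2.5 -97.8] z 77.4 F [ 0.8 -0.1  0.2] t 14.0333
```

View pics/w9b.png

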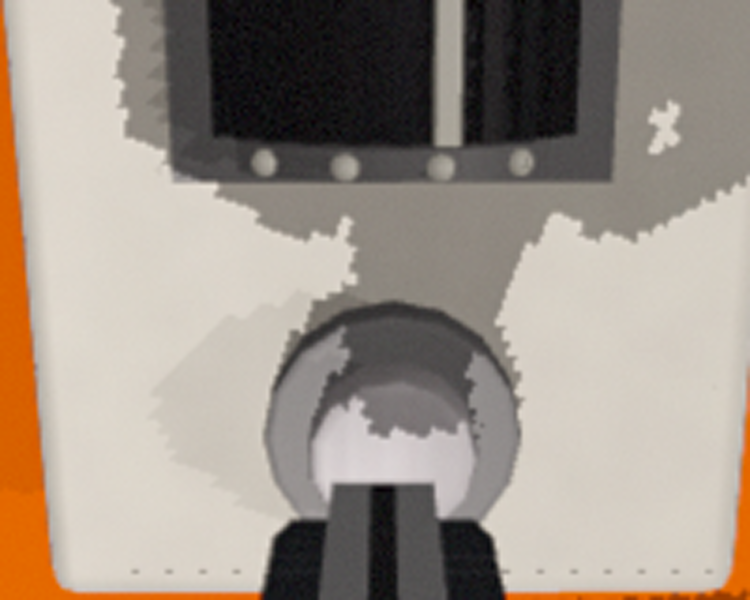

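The wheel rests with its bar at the third pip (445,160). The button is at (393,445) and the tip is 2.6 mm to its side. I correct for that and descend.

Call:
{"fn": "step_arm", "kwargs": {"motion": [[0,0.0026,0.01,0,0,0],[0,0,0.01,0,0,0],[0,0,0.008,0,0,0],[0,0,0.003,0,0,0],[0,0,0.001,0,0,0],[0,0,0.001,0,0,0],[0,0,0,0,0,0]]}}

```text
time_s: 14.67
ee_pos: [591.8, -78.9, 44.7]
ee_rot: [-1.794, -2.578, -0.0]
contact_force: [-1.1, 1.0, 1.9]
width: 0.3
grasp_force: 1.2
```

Call:
{"fn": "step_arm", "kwargs": {"motion": [[0,0,0.001,0,0,0],[0,0,0.001,0,0,0],[0,0,0.001,0,0,0],[0,0,0,0,0,0]]}}

```text
time_s: 15.0
ee_pos: [592.2, -79.2, 41.9]
ee_rot: [1.794, 2.578, 0.001]
contact_force: [-2.0, 1.9, 4.0]
width: -0.2
grasp_force: 2.0
```

Already on the button, with force rising at about 0.7 N/mm. I press to the stop.

Call:
{"fn": "step_arm", "kwargs": {"motion": [[0,0,0.0008,0,0,0],[0,0,0.0008,0,0,0],[0,0,0.0006,0,0,0],[0,0,0,0,0,0]]}}

```text
time_s: 15.33
ee_pos: [592.3, -79.2, 40.6]
ee_rot: [1.794, 2.578, 0.001]
contact_force: [-3.0, 2.1, 7.3]
width: -0.1
grasp_force: 4.1
```

Call:
{"fn": "step_arm", "kwargs": {"motion": [[0,0,0.0008,0,0,0],[0,0,0.0007,0,0,0],[0,0,0,0,0,0],[0,0,0,0,0,0]]}}

```text
time_s: 15.67
ee_pos: [592.3, -79.2, 40.5]
ee_rot: [1.794, 2.578, 0.001]
contact_force: [-5.6, 2.6, 12.9]
width: 0.2
grasp_force: 6.6
```

Hard stop at 40.5 mm with 12.9 N, after about 6 mm of travel, so the button is fully down. I let it up.

Call:
{"fn": "step_arm", "kwargs": {"motion": [[0,0,-0.003,0,0,0],[0,0,-0.008,0,0,0],[0,0,-0.02,0,0,0],[0,0,-0.03,0,0,0],[0,0,-0.03,0,0,0],[0,0,-0.03,0,0,0],[0,0,0,0,0,0],[0,0,0,0,0,0]]}}

```text
time_s: 16.33
ee_pos: [593.6, -80.2, 161.5]
ee_rot: [1.792, 2.573, 0.003]
contact_force: [0.3, 0.4, -0.4]
width: 0.1
grasp_force: 0.0
```

Run:
```python
from h import *
delta(W(0,-98,60));snap("wrist","w10")
cv2.imwrite("pics/w10b.png",cv2.resize(cv2.imread("pics/w10.png"),(800,600),interpolation=cv2.INTER_CUBIC))
```

```text
tool delta mm [  0.9  -2.5 101.5] z-turn rad 0.0004 loc [  2.  -98.5] z 161.5 F [ 0.3  0.4 -0.4] t 16.3333
```

View pics/w10b.png

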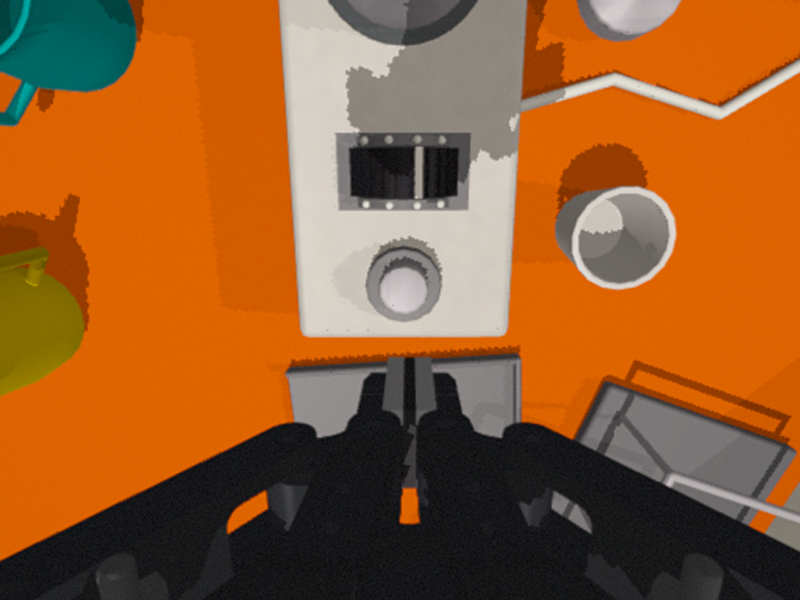

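The bar is at (418,172), between the third pips at (417,140) and (417,205). The button is up at (405,288), and everything still stands in place.

```bash
python3 -c "
from station import workorder
print(workorder.sign_off())"
```

```text
the job is handed in; nothing more can be done
None
```

The wheel now rests at its third click. The start button was then pressed fully down and came back up, nothing else appeared to move in the final picture, and the job is handed in, though the sign-off returned no verdict.

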